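Collars on the decorating stand, dish cover held ready above it

TASK

On the decorating stand, slide the wide collar down the post fully onto the board, then the narrow collar fully down on top of it. Then lift the oblong porcelain dish cover by its handle, carry it over the brush rack and finish while holding it level and still about a centimetre above the tip of the post, centred on it, long side parallel to the long side of the board, ready for the painter to wax the post. The cover must never touch the stand or collars; do not bump the brush rack, and leave the other things where they are.

Things in the scene. Friction and masses are not known exactly. Their poses are not given: they have to be found in the camera images.
- stand: Decorating stand, fixed to the table: dark round metal foot, 120 mm across, carrying an oblong pale plywood board 140 x 90 x 16 mm (140 along its x, 90 along its y) with an upright steel post in the middle. Origin on the post's axis at table level; z up.
- post_foot (a point): Where the post rises from the board's top, on the post's axis, 63 mm above the table. Axes as the stand's. The wide collar's underside rests at this height when home.
- post_tip (a point): Tip of the steel post, 54 mm above post_foot (117 mm above the table). The post is 20 mm in diameter, its top 5 mm tapering to 11 mm. With both collars home, 10 mm of the post stand out. Axes as the stand's.
- wide_collar: Plaster-coloured ring, outer diameter 56, bore 24, height 24 mm, about 0.1 kg, lying flat and loose on the table on the same side of the brush rack as the stand; it may be the nearer or the farther of the two collars. Origin: centre of its underside; z is its axis.
- narrow_collar: Plaster-coloured ring of the same bore, outer diameter 42, bore 24, height 20 mm, about 0.045 kg, lying flat and loose. Origin: centre of its underside; z is its axis. When home its underside is 24 mm above post_foot.
- cover: White oblong porcelain dish cover, right way up on the table beyond the brush rack, about 0.32 kg: plate 130 (x) x 80 (y) x 8 mm, a step 100 x 56 up to 16 mm, and in the middle a bar handle 50 long (x), 14 thick (y), free to grip from 16 to 48 mm (its top) above the underside. Origin: centre of its flat underside; x along its length, z up. Two equal ends.
- brush_rack: Wooden brush rack fixed to the table between the cover and the collars: 260 mm long (along its x), 50 mm wide, its bar 103 mm high, brush handles standing in it up to 140 mm above the table. Origin: centre of its underside.
- pigment_cup: Bystander, to be left alone: small white porcelain pigment pot, 30 mm across, 28 tall, standing between the two collars. Origin: centre of its underside.
- tea_bowl: Bystander, to be left alone: white bowl, 104 mm across the rim, 60 tall. Origin: centre of its underside.
- beaker: Bystander, to be left alone: steel beaker, 64 mm across, 80 tall. Origin: centre of its underside.
- pigment_jar: Bystander, to be left alone: closed amber jar, 50 mm across, 70 tall. Origin: centre of its underside.
- liner_brush: Bystander, to be left alone: brush lying on the table. Origin: centre of its underside.
- medium_jar: Bystander, to be left alone: closed clear jar, 56 mm across, 85 tall. Origin: centre of its underside.
- saucer: Bystander, to be left alone: white saucer, 110 mm across, 18 tall. Origin: centre of its underside.
Things that resemble listed ones, but are neither listed nor needed, are in the scene too. Leave any brown or turquoise look-alike of the cover alone.

How it is judged:
On the way, in this order (a step that is already met when the one before it is completed fails the run):
1. the wide collar is fully down on the board, round the post (horizontal distance between wide_collar and post_foot below 0.004 m and z of wide_collar in the frame of post_foot between -0.004 and 0.003 m and angle between wide_collar's own z axis and vertical below 0.07 rad), for 0.2 s.
2. the narrow collar is fully down on the wide one, round the post (all of step 1 and horizontal distance between narrow_collar and post_foot below 0.004 m and z of narrow_collar in the frame of post_foot between 0.02 and 0.027 m and angle between narrow_collar's own z axis and vertical below 0.07 rad), for 0.2 s.
3. the cover is lifted off the table in the fingers (height (world z) of cover above 0.06 m and contact force between cover and the fingers above 1 N), for 0.2 s.
At the end, for the whole second after the job is handed in: Fingers hold the cover still, underside 3 to 20 mm above the post tip, centre within 10 mm of its axis, level to 5 deg, length parallel to the board to 8 deg (either way round), touching neither stand nor collars; wide collar home on the board, narrow one home on it (3 mm in height, 4 mm in centre) (all of step 2 and z of cover in the frame of post_tip between 0.003 and 0.02 m and horizontal distance between cover and post_tip below 0.01 m and angle between the x axis of cover and the x axis of stand, either way round below 0.14 rad and angle between cover's own z axis and vertical below 0.09 rad and linear speed of cover below 0.02 m/s and angular speed of cover below 0.15 rad/s and contact force between cover and the fingers above 1 N and contact force between cover and stand below 0.2 N and contact force between cover and wide_collar below 0.2 N and contact force between cover and narrow_collar below 0.2 N); the arm keeps its last pose, push and grip.
It fails at once if the cover touches the stand or a collar (contact force between cover and stand above 0.5 N or contact force between cover and wide_collar above 0.5 N or contact force between cover and narrow_collar above 0.5 N).
It fails at once if the brush rack is bumped (contact force between any of the arm, the fingers, cover, wide_collar, narrow_collar and brush_rack above 1 N).
It fails at once if a bystander is moved by more than 20 mm (distance of any of pigment_cup, tea_bowl, beaker, pigment_jar, liner_brush, medium_jar, saucer from where it was at the start of the episode above 0.02 m).
It also fails if it takes over 72 s, if anything falls off the work surface, if the arm or the gripper's body presses on something with over 40 N, if the wrist force passes 120 N, or if a joint passes its speed limit or range.

ROBOT

A 7-joint arm with a two-finger parallel gripper is mounted at the origin on the work surface. World frame = base frame: x ahead of the robot, y to its left, z up, the work surface at z = 0. Lengths are in m, angles in rad, forces in N, time in s.
With the tool pointing down it reaches from about 0.4 to 0.9 m from the base axis. Payload 5.6 kg.
Tool frame: the origin (TCP) lies at the centre of the arm's flange, where the gripper is bolted on; the fingertips stand 190 mm ahead of it and the grasp point (between the pads) lies 171 mm ahead of it (env.tip_reach is the distance from the TCP to the fingertips, in m); z points along the fingers, y is the line along which they close (so a half turn about z gives the same grasp; the last joint's range is limited). The gripper opens to 92 mm and grips with 3 to 60 N. Pads are 20 mm wide; open, the fingers measure 128 mm over their backs; the gripper's body (75 mm by 189 mm) begins 69 mm behind the grasp point.
Start: joints at [-1.171, 0.468, -0.012, 1.603, 0.006, 1.071, -0.056], TCP at [0.279, 0.587, 0.405] pointing down, gripper open.
Joint ranges: [-2.53, 2.53], [-0.31, 2.02], [-1.57, 1.55], [0.28, 2.44], [-1.29, 4.43], [0.15, 1.84], [-2.92, 2.92]. Speed limits (rad/s): [2.57, 2.57, 3.14, 3.14, 3.14, 3.14, 3.14].

INTERFACE

Orientations are given as a unit quaternion [x, y, z, w].
In Python, from plant import env, cams, job_done gives the robot as it stands. The module is installed in compiled form; this text tells all that it offers.
- The arm moves only by the tool play_rows, never from a script. Its argument "moves" is one flat list of numbers, 7 for each row, row after row: the opening, from 0 (shut) to 1 (fully open), then the shift along the world's x, y, z in normalised numbers (1 is 1000 mm), then the turn, a rotation vector about the world's x, y, z in parts of the range, where 1.0 means 45 degrees. In form: [grip, dx, dy, dz, rx, ry, rz, grip, dx, dy, dz, rx, ry, rz, ...]. A call has 1 to 10 rows; each row is the pose to reach, as a shift and turn from the pose commanded when the call began; what a row does not reach only later rows make up. A row lasts 1/12 s, in which the tool goes at most 41.7 mm and 7.16 degrees, less where a joint would pass 70% of its speed; a pose out of reach is approached as far as the arm can. No shift or turn number may pass 1 either way. A call with a gripper value outside its range is refused whole. The fingers move at their own pace and stop on an object; the grip force is fixed at half the most. Time passes only in rows, so rows that repeat a pose let the fingers close. It gives the time, the measured TCP pose, the force, the opening and the grip force at its end, in the units of the state.
- env.get_state(): the state, without advancing time (a new reading comes with each control period).
- cams.grab_frame(name): name is "scene" or "top"; returns a dict with "img" (480x640x3 uint8, blue, green, red), "z_map" (480x640 float32, m along the optical axis (not along the pixel's ray), 0 where there is no reading), "fx", "fy", "cx", "cy" (pixels), "camera_from_world" (4x4, takes a point from world to camera coordinates). Camera axes: x right, y down, z forward; pixel columns grow to the right and rows downward; lengths in m; the calibration is good to about 2 mm. A picture is of the moment at which its call begins.
- job_done(): hands the job in; it is judged then, once.
The state is a dict: "time": time; "joint_pos": joint angles; "joint_vel": joint speeds; "tau": joint torques, N m; "tcp_pos": TCP position; "orientation": TCP orientation; "force": force on the tool from outside, world axes, zero at the start; "wrist_torque": the same for the moment, N m; "width": finger opening in m; "grasp_force": force on a finger pad.
Only numpy, scipy, OpenCV 4.12 (cv2) and the standard library are available. Lean on these libraries where they do the work, as an engineer would, in place of code of your own. Each camera call takes 0.05 s, during which the arm holds its last target. There are 200 camera calls.

## Working session

There is one attempt and no reset: what is moved stays moved. The work goes in short steps, Python scripts to look and compute and a tool call to move; the robot and the scene stay as the last step left them, time stands still between calls to the robot, and variables do not carry over. Pictures are saved under pics/ and viewed, at most 10 in all, crops included, and the job is handed in when it is done.

Besides the shell and the picture viewer there is one more tool, called as name(argument=value, ...) on one line, values as JSON. play_rows: Moves the arm, as the interface text tells. Its arguments: {"type":"object","properties":{"moves":{"type":"array","items":{"type":"number"}}},"required":["moves"]}

```bash
mkdir -p pics
cat > h.py <<'E'
import numpy as np, cv2
from plant import env, cams, job_done
def grab(n): return cams.grab_frame(n)
def world(f,mask=None):
    z=f["z_map"]; v,u=np.indices(z.shape)
    p=np.stack([(u-f["cx"])/f["fx"]*z,(v-f["cy"])/f["fy"]*z,z,np.ones_like(z)],-1)
    w=p@np.linalg.inv(f["camera_from_world"]).T
    w[z==0]=np.nan
    return w[...,:3]
def ray(f,u,v,h):
    T=np.linalg.inv(f["camera_from_world"]); d=T[:3,:3]@np.array([(u-f["cx"])/f["fx"],(v-f["cy"])/f["fy"],1]); o=T[:3,3]
    return o+d*(h-o[2])/d[2]
E
python3 - <<'E'
from h import *
for n in("top","scene"):
    f=grab(n); cv2.imwrite(f"pics/{n}0.png",f["img"]); np.savez(f"{n}0.npz",**f)
    print(n,f["fx"],f["cx"],f["cy"],np.round(np.linalg.inv(f["camera_from_world"]),3).tolist())
print(env.get_state())
E
```

```text
top 516.5950222161367 319.84650142013004 228.89124489379256 [[-0.016, -0.99, 0.139, 0.343], [-1.0, 0.014, -0.018, 0.051], [0.016, -0.139, -0.99, 1.333], [0.0, 0.0, 0.0, 1.0]]
scene 492.6768701124003 318.2942934009284 232.22814533168454 [[0.853, 0.342, -0.394, 1.014], [0.521, -0.543, 0.658, -0.797], [0.011, -0.767, -0.642, 0.9], [0.0, 0.0, 0.0, 1.0]]
{'time': 0.1, 'joint_pos': array([-1.1709992 ,  0.46828844, -0.01159152,  1.60350699,  0.005992  ,
        1.07139151, -0.05628895]), 'joint_vel': array([-0.00037825, -0.00101535,  0.00150461, -0.00307026,  0.00222089,
       -0.00050435,  0.00014264]), 'tau': array([ 1.06653693e-03, -5.21637583e+01, -1.23819447e-02, -2.44361579e+01,
       -5.67487674e-02,  1.40171614e-02,  6.09469612e-05]), 'tcp_pos': array([0.27845787, 0.58709577, 0.40384595]), 'orientation': array([ 2.19627098e-01,  9.75583584e-01, -7.71214010e-04, -1.16445656e-04]), 'force': array([-0.44408814, -0.60108844,  0.1946625 ]), 'wrist_torque': array([-0.00968158,  0.02827258, -0.02138804]), 'grasp_force': 0.0, 'width': 0.09203155645427893}
```

View pics/top0.png

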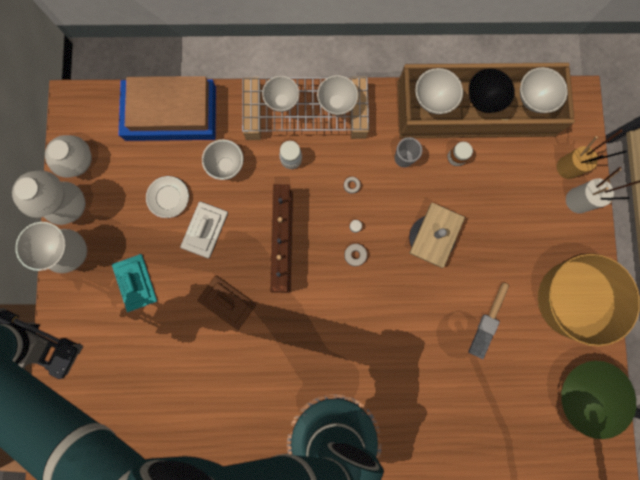

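View pics/scene0.png

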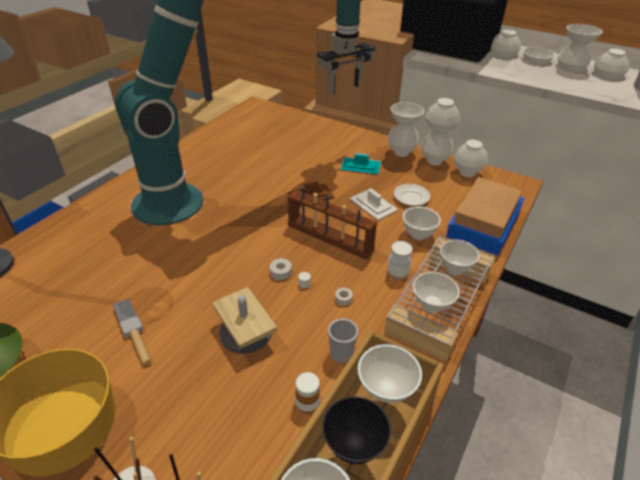

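The top view shows the wide collar at (356,254), narrow collar (352,185), cup (356,226), board and post about (440,233), rack (281,238) and white cover (205,229). In the scene view the wide collar is at (281,269), narrow (344,296), post (242,305) and cover (374,203).

```bash
cat > m.py <<'E'
from h import *
W=dict
seeds={"top":dict(wide=(356,254),narrow=(352,185),cup=(356,226),board=(439,234),rack=(281,238),cover=(205,229)),
"scene":dict(wide=(281,269),narrow=(344,296),cup=(305,280),board=(245,315),rack=(335,225),cover=(374,205))}
R=dict(wide=(30,.015,.035),narrow=(22,.012,.03),cup=(16,.018,.04),board=(45,.055,.071),rack=(70,.09,.112),cover=(40,.003,.013))
def rep(f,n):
    w=world(f); 
    for k,(u,v) in seeds[n].items():
        r,a,b=R[k]; m=np.zeros(w.shape[:2],np.uint8); cv2.circle(m,(u,v),r,1,-1)
        q=(m>0)&(w[...,2]>a)&(w[...,2]<b); P=w[q]
        if len(P)<10: print(n,k,"few",len(P)); continue
        zt=np.median(P[:,2]); P=P[abs(P[:,2]-zt)<.005] if k!="cover" else P
        c,(l,s),ang=cv2.minAreaRect((P[:,:2]*1000).astype(np.float32)); 
        if l<s: ang+=90; l,s=s,l
        cc,rr=cv2.minEnclosingCircle((P[:,:2]*1000).astype(np.float32))
        print(n,k,len(P),"z %.1f"%(zt*1000),"rect",np.round(c,1),np.round((l,s),1),"ang %.1f"%((ang+90)%180-90),"circ",np.round(cc,1),round(rr,1))
    # post, handle
    for k,r,a,b in(("board",35,.085,.14),("cover",25,.03,.06)):
        u,v=seeds[n][k]; m=np.zeros(w.shape[:2],np.uint8); cv2.circle(m,(u,v),r,1,-1)
        P=w[(m>0)&(w[...,2]>a)&(w[...,2]<b)]
        if len(P)<4: print("no",k); continue
        zt=np.percentile(P[:,2],90); P=P[P[:,2]>zt-.005]
        c,s,ang=cv2.minAreaRect((P[:,:2]*1000).astype(np.float32)); print(n,k,"top z %.1f"%(zt*1000),len(P),np.round(c,1),np.round(s,1),round(ang,1),np.round(np.median(P[:,:2],0)*1000,1))
if __name__=="__main__":
    for n in("top","scene"): rep(dict(np.load(n+"0.npz")),n)
E
python3 m.py
```

```text
top wide 323 z 24.5 rect [486.1 -61.8] [102.2  51.3] ang -1.3 circ [485.8 -61.9] 51.4
top narrow 128 z 19.7 rect [644.1 -57.2] [39.6 38.2] ang 88.8 circ [644.5 -56.6] 21.2
top cup 100 z 27.9 rect [533.8 -62.8] [28.2 26.2] ang 3.0 circ [534.5 -63.2] 14.8
top board 1820 z 62.8 rect [ 504.  -263.2] [141.3  90.9] ang -25.3 circ [ 505.1 -262.9] 81.6
top rack 1651 z 103.2 rect [498.1 126.4] [259.6  40.3] ang -1.8 circ [498.1 126.7] 131.1
top cover 1419 z 6.6 rect [534.3 322.9] [204.  201.1] ang -3.7 circ [533.3 324.6] 104.9
top board top z 119.6 31 [ 503.1 -260.1] [14.2 16.4] 87.6 [ 504.  -261.5]
top cover top z 51.4 74 [532.1 327. ] [13.4 46.8] 70.2 [534.1 326.4]
scene wide 330 z 22.8 rect [494.1 -66.5] [116.5  54.5] ang -2.1 circ [494.3 -63.1] 58.6
scene narrow 150 z 17.6 rect [647.4 -59. ] [44.5 39.1] ang -62.9 circ [647.  -59.4] 23.7
scene cup 97 z 25.9 rect [538.3 -66.3] [30.4 27.5] ang -56.9 circ [538.2 -66.6] 16.1
scene board 1870 z 61.9 rect [ 506.6 -266. ] [143.5  91.7] ang -26.2 circ [ 506.9 -267.3] 81.8
scene rack 917 z 101.5 rect [501.6 122.3] [262.5  46.8] ang -2.1 circ [501.5 120.8] 131.4
scene cover 715 z 7.1 rect [535.3 337.9] [403.5 227.5] ang -78.9 circ [517.9 335.1] 202.6
scene board top z 115.6 51 [ 508.3 -267.6] [17.7 15.1] 61.6 [ 508.9 -268.2]
scene cover top z 46.7 55 [536.8 324.7] [16.2 51.8] 66.6 [537.4 322.4]
```

```bash
cat > m2.py <<'E'
from h import *
from m import seeds
def fit(f,n,k,c,r,a,b,white=False,box=True):
    w=world(f); d=np.hypot(w[...,0]-c[0],w[...,1]-c[1])
    q=(d<r)&(w[...,2]>a)&(w[...,2]<b)
    if white: q&=(cv2.cvtColor(f["img"],cv2.COLOR_BGR2HSV)[...,1]<70)
    P=w[q]; xy=(P[:,:2]*1000).astype(np.float32)
    (cx,cy),(l,s),an=cv2.minAreaRect(xy)
    if l<s: an+=90; l,s=s,l
    print(n,k,len(P),"z %.1f"%(np.median(P[:,2])*1000),"rect %.1f %.1f  %.1fx%.1f ang %.1f"%(cx,cy,l,s,(an+90)%180-90),"mean",np.round(xy.mean(0),1))
if __name__=="__main__":
  for n in("top","scene"):
    f=dict(np.load(n+"0.npz"))
    fit(f,n,"wide",(.465,-.063),.037,.019,.03)
    fit(f,n,"narrow",(.645,-.058),.03,.014,.026)
    fit(f,n,"board",(.505,-.264),.1,.057,.068)
    fit(f,n,"post",(.505,-.264),.02,.109,.125)
    fit(f,n,"plate",(.535,.325),.085,.003,.025,True)
    fit(f,n,"step",(.535,.325),.07,.012,.025,True)
    fit(f,n,"handle",(.535,.325),.05,.040,.06,True)
    fit(f,n,"rackall",(.50,.124),.15,.09,.2)
E
python3 m2.py
```

```text
top wide 285 z 24.2 rect 460.9 -61.3  51.8x51.3 ang -1.3 mean [460.6 -61.2]
top narrow 134 z 19.7 rect 643.4 -57.2  39.7x39.5 ang 89.2 mean [643.7 -56. ]
top board 1856 z 62.7 rect 504.0 -263.2  141.3x90.9 ang -25.3 mean [ 503.1 -261.6]
top post 52 z 115.3 rect 503.7 -262.7  20.1x16.9 ang -87.3 mean [ 503.5 -262. ]
top plate 1424 z 12.7 rect 540.0 346.9  129.5x123.0 ang -21.0 mean [533.1 327.9]
top step 717 z 16.2 rect 533.4 326.2  123.2x77.3 ang -21.5 mean [532.2 326.1]
top handle 114 z 47.8 rect 533.1 327.3  49.4x15.6 ang -23.2 mean [532.3 327.1]
top rackall 1804 z 103.4 rect 498.1 126.4  259.7x40.4 ang -1.9 mean [495.4 126.2]
scene wide 225 z 22.5 rect 464.2 -65.4  55.7x54.5 ang 1.2 mean [464.9 -65.7]
scene narrow 138 z 18.0 rect 647.4 -59.0  44.4x39.2 ang -63.2 mean [647.9 -60.9]
scene board 1871 z 61.9 rect 506.6 -266.0  143.5x91.7 ang -26.2 mean [ 512.  -271.4]
scene post 58 z 113.5 rect 508.3 -267.6  17.7x15.2 ang 61.6 mean [ 509.  -268.6]
scene plate 598 z 11.6 rect 544.6 343.0  131.6x125.7 ang -21.4 mean [544.3 312.8]
scene step 270 z 14.9 rect 537.1 323.3  100.4x57.8 ang -21.3 mean [541.5 314.8]
scene handle 59 z 44.7 rect 537.0 325.1  51.7x18.8 ang -21.0 mean [536.3 322.5]
scene rackall 1181 z 101.7 rect 501.6 122.3  262.5x46.8 ang -2.1 mean [508.9 118.5]
```

play_rows(moves=[1,0.11,-0.389,0,0,0,0,1,0.11,-0.389,0,0,0,0,1,0.11,-0.389,0,0,0,0,1,0.11,-0.389,0,0,0,0,1,0.11,-0.389,0,0,0,0,1,0.11,-0.389,0,0,0,0,1,0.11,-0.389,0,0,0,0,1,0.11,-0.389,0,0,0,0,1,0.11,-0.389,0,0,0,0,1,0.11,-0.389,0,0,0,0])

```text
time: 0.93
tcp_pos: [0.3889, 0.1946, 0.4046]
orientation: [0.221, 0.975, -0.0, -0.0]
force: [0.8, 0.1, 0.5]
width: 0.0919
grasp_force: 0.0
```

play_rows(moves=[1,0.074,-0.261,0,0,0,0,1,0.074,-0.261,0,0,0,0,1,0.074,-0.261,0,0,0,0,1,0.074,-0.261,0,0,0,0,1,0.074,-0.261,0,0,0,0,1,0.074,-0.261,0,0,0,0,1,0.074,-0.261,0,0,0,0,1,0.074,-0.261,-0.04,0,0,0,1,0.074,-0.261,-0.08,0,0,0,1,0.074,-0.261,-0.08,0,0,0])

```text
time: 1.77
tcp_pos: [0.4598, -0.0627, 0.3189]
orientation: [0.22, 0.975, -0.002, -0.006]
force: [-0.9, 0.7, 0.2]
width: 0.0921
grasp_force: 0.0
```

Run:
```python
from h import *
f=grab("top");g=grab("scene");print(env.get_state()["tcp_pos"])
cv2.imwrite("pics/a.png",np.hstack([cv2.resize(f["img"][150:330,270:470],(400,360)),cv2.resize(g["img"][170:370,200:400],(360,360))]))
```

```text
[ 0.46219638 -0.06269265  0.32418939]
```

View pics/a.png

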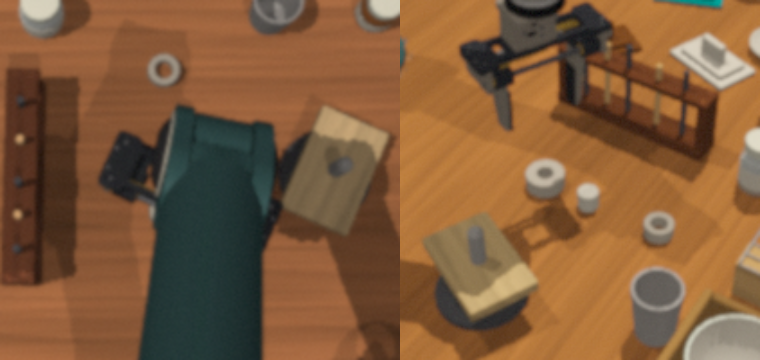

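The crop shows the open gripper above the wide collar (545,178 in the right half), with the cup clear of the fingers and the rack clear of the gripper.

play_rows(moves=[1,0,0,-0.04,0,0,0,1,0,0,-0.08,0,0,0,1,0,0,-0.11,0,0,0,1,0,0,-0.129,0,0,0,1,0,0,-0.129,0,0,0,1,0,0,-0.129,0,0,0,0.45,0,0,-0.129,0,0,0,0,0,0,-0.129,0,0,0,0,0,0,-0.129,0,0,0,0,0,0,-0.129,0,0,0])

```text
time: 2.7
tcp_pos: [0.4631, -0.0626, 0.197]
orientation: [0.219, 0.976, 0.0, 0.001]
force: [0.5, -0.1, -0.5]
width: 0.0673
grasp_force: 0.0
```

play_rows(moves=[0,0,0,0,0,0,0,0,0,0,0,0,0,0,0,0,0,0,0,0,0,0,0,0,0,0,0,0,0,0,0,0,0,0,0])

```text
time: 3.12
tcp_pos: [0.4628, -0.0627, 0.1962]
orientation: [0.22, 0.976, 0.0, 0.0]
force: [-0.9, 0.2, 6.6]
width: 0.0542
grasp_force: 30.0
```

play_rows(moves=[0,0,0,0.01,0,0,0,0,0,0,0.04,0,0,0,0,0,0,0.08,0,0,0,0,0,0,0.12,0,0,0,0,0,0,0.15,0,0,0,0,0.02,-0.1,0.15,0,0,0,0,0.02,-0.1,0.15,0,0,0,0,0.02,-0.1,0.15,0,0,0,0,0.02,-0.1,0.15,0,0,0,0,0.02,-0.1,0.15,0,0,0])

```text
time: 3.95
tcp_pos: [0.4821, -0.1636, 0.3458]
orientation: [0.221, 0.975, -0.0, -0.0]
force: [0.4, 0.4, -0.6]
width: 0.0541
grasp_force: 30.0
```

Run:
```python
from h import *
f=grab("top");g=grab("scene");s=env.get_state();t=s["tcp_pos"];print(t,s["width"],s["force"])
np.savez("g1.npz",**g);np.savez("t1.npz",**f)
cv2.imwrite("pics/b.png",np.hstack([cv2.resize(f["img"][150:330,270:470],(400,360)),cv2.resize(g["img"][150:350,180:380],(360,360))]))
```

```text
[ 0.48218895 -0.16169474  0.34545579] 0.05447855076878464 [-0.26094198  0.30181473 -1.41537861]
```

View pics/b.png

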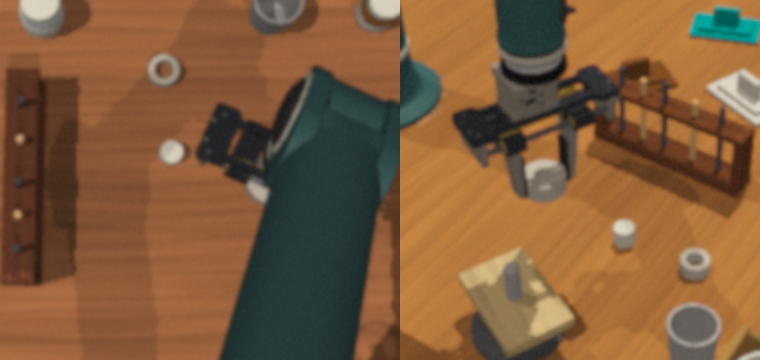

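The wide collar is held level between the fingers at scene crop (545,180), i.e. image pixel (260,250).

```bash
cat > held.py <<'E'
from h import *
from scipy.optimize import least_squares
def held(g,t,R,H):
    """wall and top rim of the held ring, in scene-camera world"""
    w=world(g); d=w-t; hsv=cv2.cvtColor(g["img"],cv2.COLOR_BGR2HSV)
    q=(np.hypot(d[...,0],d[...,1])<R+.012)&(w[...,2]>t[2]-.200)&(w[...,2]<t[2]-.160)
    P=w[q]; bright=hsv[...,2][q]; sat=hsv[...,1][q]
    P=P[(bright>125)&(sat<60)]
    z0=P[:,2].max(); print("n",len(P),"z",P[:,2].min(),z0)
    zm=np.percentile(P[:,2],[5,50,95]); print(zm)
    W=P[P[:,2]<np.percentile(P[:,2],95)-.006]
    r=least_squares(lambda c:np.hypot(W[:,0]-c[0],W[:,1]-c[1])-R,t[:2],loss="soft_l1",f_scale=.001)
    print("wall",len(W),"centre",r.x,"minus tcp",r.x-t[:2],"rms",np.sqrt(np.mean(r.fun**2)))
E
python3 - <<'E'
from held import *
g=dict(np.load("g1.npz")); t=np.array([.48219,-.1617,.34546]); held(g,t,.028,.024)
g=dict(np.load("scene0.npz"));w=world(g)
# wide collar at start, same method, and post shaft
for c,R,a,b in(((.4642,-.0654),.028,.002,.018),((.5075,-.267),.010,.07,.108)):
    d=np.hypot(w[...,0]-c[0],w[...,1]-c[1]); P=w[(d<R+.006)&(w[...,2]>a)&(w[...,2]<b)]
    r=least_squares(lambda x:np.hypot(P[:,0]-x[0],P[:,1]-x[1])-R,c,loss="soft_l1",f_scale=.001);print(len(P),r.x)
E
```

```text
n 160 z 0.1661221535480506 0.18506658709332702
[0.16968743 0.17225927 0.17417352]
wall 4 centre [ 0.49309473 -0.1736095 ] minus tcp [ 0.01090473 -0.0119095 ] rms 0.0015346972125512529
133 [ 0.46377224 -0.06424038]
106 [ 0.50615263 -0.26559734]
```

```bash
cat > held.py <<'E'
from h import *
from scipy.optimize import least_squares
def held(g,t,R,H,cl=64.6):
    "mean of wall/top of held ring within the gap between the pads (tool frame), scene-camera world"
    w=world(g); a=np.radians(cl); y=np.array([np.cos(a),np.sin(a)]); x=np.array([y[1],-y[0]])
    d=w[...,:2]-t[:2]; Y=d@y; X=d@x; Z=w[...,2]-(t[2]-.19)
    q=(abs(Y)<R-.006)&(abs(X)<R+.02)&(Z>-.012)&(Z<H+.003)
    P=np.c_[X[q],Y[q],Z[q]]; zt=np.percentile(P[:,2],97); zb=np.percentile(P[:,2],2)
    W=P[P[:,2]<zt-.005]; s=np.sign(np.median(W[:,0]))
    r=least_squares(lambda c:np.hypot(W[:,0]-c[0],W[:,1]-c[1])-R,[0,0],loss="soft_l1",f_scale=.001)
    T=P[P[:,2]>zt-.004]
    print("n",len(P),len(W),"z rel tip",zb,zt,"centre tool x,y",r.x,"rms",np.sqrt(np.mean(r.fun**2)),"world",t[:2]+r.x[0]*x+r.x[1]*y,"off",r.x[0]*x+r.x[1]*y)
    print("top ring extents x",T[:,0].min(),T[:,0].max())
E
python3 - <<'E'
from held import *
g=dict(np.load("g1.npz")); t=np.array([.48219,-.1617,.34546]); held(g,t,.028,.024)
E
```

```text
n 413 172 z rel tip -0.0051070353666211885 0.018745145138106288 centre tool x,y [ 0.00378238 -0.01588841] rms 0.006371660938366564 world [ 0.47879166 -0.17767496] off [-0.00339834 -0.01597496]
top ring extents x -0.025054986921011758 0.03142782718083422
```

play_rows(moves=[0,0.01,-0.04,0,0,0,0,0,0.02,-0.08,0,0,0,0,0,0.023,-0.102,0,0,0,0,0,0.023,-0.102,0,0,0,0,0,0.023,-0.102,0,0,0,0,0,0.023,-0.102,0,0,0,0,0,0.023,-0.102,-0.01,0,0,0,0,0.023,-0.102,-0.02,0,0,0,0,0.023,-0.102,-0.02,0,0,0,0,0.023,-0.102,-0.02,0,0,0])

```text
time: 4.88
tcp_pos: [0.5054, -0.2637, 0.3246]
orientation: [0.219, 0.976, 0.0, -0.001]
force: [-0.5, 0.1, -0.8]
width: 0.0544
grasp_force: 30.0
```

Run:
```python
from held import *
f=grab("top");g=grab("scene");s=env.get_state();t=s["tcp_pos"];print(t,s["width"],s["force"])
held(g,t,.028,.024)
cv2.imwrite("pics/c.png",cv2.resize(g["img"][200:370,160:330],(600,600)))
```

```text
[ 0.50561476 -0.26442183  0.32558287] 0.05448169792240211 [-0.38626397  0.54596268 -1.05432467]
n 488 200 z rel tip -0.005060711472274704 0.01831577302851747 centre tool x,y [ 0.00118628 -0.00290137] rms 0.0084546001965884 world [ 0.50544187 -0.26755157] off [-0.00017289 -0.00312975]
top ring extents x -0.025425798821181598 0.029557971613366166
```

View pics/c.png

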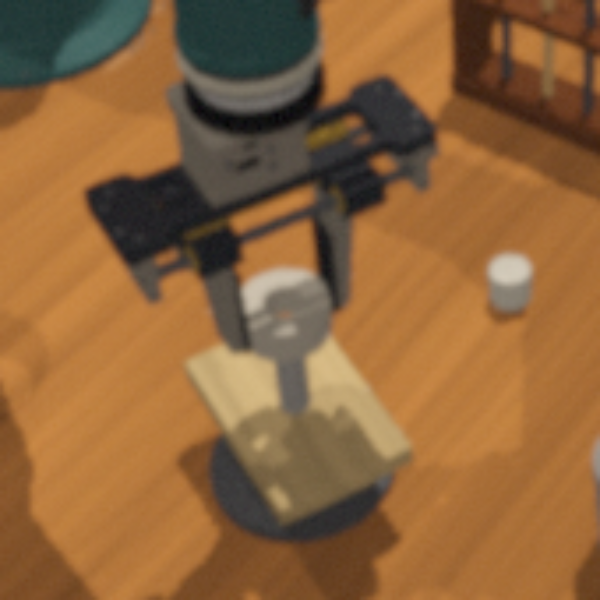

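The held collar (285,315 in the crop) sits right over the post (292,385).

play_rows(moves=[0,0,0,-0.01,0,0,0,0,0,0,-0.015,0,0,0,0,0,0,-0.02,0,0,0,0,0,0,-0.025,0,0,0,0,0,0,-0.03,0,0,0,0,0,0,-0.035,0,0,0,0,0,0,-0.035,0,0,0])

```text
time: 5.57
tcp_pos: [0.5052, -0.2645, 0.2895]
orientation: [0.22, 0.976, 0.0, -0.001]
force: [-0.1, 0.7, -1.4]
width: 0.0542
grasp_force: 30.0
```

play_rows(moves=[0,0,0,-0.008,0,0,0,0,0,0,-0.016,0,0,0,0,0,0,-0.022,0,0,0,0,0,0,-0.026,0,0,0,0,0,0,-0.028,0,0,0,0,0,0,-0.03,0,0,0,0,0,0,-0.031,0,0,0,0,0,0,-0.031,0,0,0])

```text
time: 6.23
tcp_pos: [0.5055, -0.2648, 0.2596]
orientation: [0.22, 0.976, -0.0, 0.0]
force: [-0.4, 0.3, -0.6]
width: 0.0543
grasp_force: 30.0
```

play_rows(moves=[0,0,0,-0.001,0,0,0,0,0,0,-0.002,0,0,0,0,0,0,-0.002,0,0,0,0,0,0,-0.002,0,0,0])

```text
time: 6.57
tcp_pos: [0.5056, -0.2649, 0.2592]
orientation: [0.22, 0.976, 0.0, 0.0]
force: [-3.8, 1.5, 9.2]
width: 0.0548
grasp_force: 30.0
```

play_rows(moves=[0.3,0,0,0.001,0,0,0,1,0,0,0.002,0,0,0,1,0,0,0.002,0,0,0,1,0,0,0.002,0,0,0,1,0,0,0.002,0,0,0,1,0,0,0.03,0,0,0,1,0,0,0.07,0,0,0,1,0,0,0.1,0,0,0,1,0,0,0.1,0,0,0])

```text
time: 7.32
tcp_pos: [0.5069, -0.2661, 0.3635]
orientation: [0.22, 0.976, -0.001, 0.005]
force: [0.3, 0.2, 1.1]
width: 0.0915
grasp_force: 0.0
```

play_rows(moves=[1,0.14,0.207,0,0,0,0,1,0.14,0.207,0,0,0,0,1,0.14,0.207,0,0,0,0,1,0.14,0.207,0,0,0,0,1,0.14,0.207,0,0,0,0,1,0.14,0.207,0,0,0,0,1,0.14,0.207,0,0,0,0,1,0.14,0.207,0,0,0,0])

```text
time: 7.98
tcp_pos: [0.6464, -0.0542, 0.3564]
orientation: [0.217, 0.976, 0.0, -0.001]
force: [-0.1, -0.2, -0.6]
width: 0.0917
grasp_force: 0.0
```

Run:
```python
from held import *
from m2 import fit
f=grab("top");g=grab("scene");s=env.get_state();t=s["tcp_pos"];print(t,s["width"],s["force"])
for n,q in(("top",f),("scene",g)):
    w=world(q)
    fit(q,n,"widetop",(.5055,-.2645),.035,.078,.095)
    fit(q,n,"narrow",(.645,-.058),.03,.014,.026) if n=="scene" else 0
    fit(q,n,"cup",(.536,-.065),.025,.02,.035)
```

```text
[ 0.64504831 -0.05862006  0.35703073] 0.09190954701538395 [-0.8695937  -0.63741188 -0.52221574]
top widetop 339 z 86.9 rect 504.0 -262.0  55.0x53.3 ang -64.1 mean [ 502.9 -260.7]
top cup 0 z nan rect 0.0 0.0  0.0x0.0 ang 0.0 mean [nan nan]
scene widetop 362 z 85.7 rect 509.0 -267.6  56.7x54.6 ang -39.7 mean [ 512.  -271.2]
scene narrow 138 z 18.1 rect 646.5 -60.7  40.9x40.5 ang -14.3 mean [647.8 -61.3]
scene cup 97 z 26.6 rect 538.3 -66.2  30.2x27.4 ang -57.0 mean [539.2 -68.4]
  return _methods._mean(a, axis=axis, dtype=dtype,
  ret = ret.dtype.type(ret / rcount)
m2.py:10: RuntimeWarning: Mean of empty slice.
  print(n,k,len(P),"z %.1f"%(np.median(P[:,2])*1000),"rect %.1f %.1f  %.1fx%.1f ang %.1f"%(cx,cy,l,s,(an+90)%180-90),"mean",np.round(xy.mean(0),1))
  ret = um.true_divide(
```

Wide collar is home (top at 87/86 mm). Descend on the narrow one.

play_rows(moves=[1,0,0,-0.04,0,0,0,1,0,0,-0.08,0,0,0,1,0,0,-0.12,0,0,0,1,0,0,-0.145,0,0,0,1,0,0,-0.162,0,0,0,1,0,0,-0.162,0,0,0,0.6,0,0,-0.162,0,0,0,0,0,0,-0.162,0,0,0,0,0,0,-0.162,0,0,0,0,0,0,-0.162,0,0,0])

```text
time: 8.92
tcp_pos: [0.6457, -0.0582, 0.1968]
orientation: [0.22, 0.976, 0.0, 0.001]
force: [0.4, -0.6, 0.2]
width: 0.0671
grasp_force: 0.0
```

play_rows(moves=[0,0,0,0,0,0,0,0,0,0,0,0,0,0,0,0,0,0,0,0,0,0,0,0,0,0,0,0,0,0,0,0,0,0,0])

```text
time: 9.33
tcp_pos: [0.6456, -0.0576, 0.1959]
orientation: [0.22, 0.976, 0.0, 0.0]
force: [-1.4, 0.5, 0.3]
width: 0.0409
grasp_force: 30.0
```

play_rows(moves=[0,0,0,0.01,0,0,0,0,0,0,0.05,0,0,0,0,0,0,0.09,0,0,0,0,0,0,0.13,0,0,0,0,0,0,0.15,0,0,0,0,0,0,0.15,0,0,0])

```text
time: 9.83
tcp_pos: [0.647, -0.0583, 0.3523]
orientation: [0.22, 0.976, 0.001, 0.005]
force: [-0.4, -0.3, -0.1]
width: 0.0413
grasp_force: 30.0
```

play_rows(moves=[0,-0.02,-0.03,0,0,0,0,0,-0.04,-0.06,0,0,0,0,0,-0.06,-0.09,0,0,0,0,0,-0.08,-0.12,0,0,0,0,0,-0.1,-0.15,0,0,0,0,0,-0.12,-0.18,0,0,0,0,0,-0.14,-0.207,0,0,0,0,0,-0.14,-0.207,0,0,0,0,0,-0.14,-0.207,-0.015,0,0,0,0,-0.14,-0.207,-0.015,0,0,0])

```text
time: 10.67
tcp_pos: [0.5043, -0.2645, 0.3285]
orientation: [0.22, 0.975, 0.0, -0.002]
force: [-0.5, 0.7, -0.9]
width: 0.0408
grasp_force: 30.0
```

Run:
```python
from held import *
g=grab("scene");s=env.get_state();t=s["tcp_pos"];print(t,s["width"],s["force"])
held(g,t,.021,.020)
cv2.imwrite("pics/d.png",cv2.resize(g["img"][200:370,160:330],(600,600)))
```

```text
[ 0.50487289 -0.26423296  0.32930026] 0.040940442524146775 [-0.70494417 -0.03812811 -0.10241905]
n 249 125 z rel tip -0.0064793895343178655 0.014279786381798727 centre tool x,y [ 0.0036473  -0.00990035] rms 0.004489897886074099 world [ 0.50392102 -0.27474075] off [-0.00095187 -0.01050779]
top ring extents x -0.01853528885154197 0.02152442136886417
```

View pics/d.png

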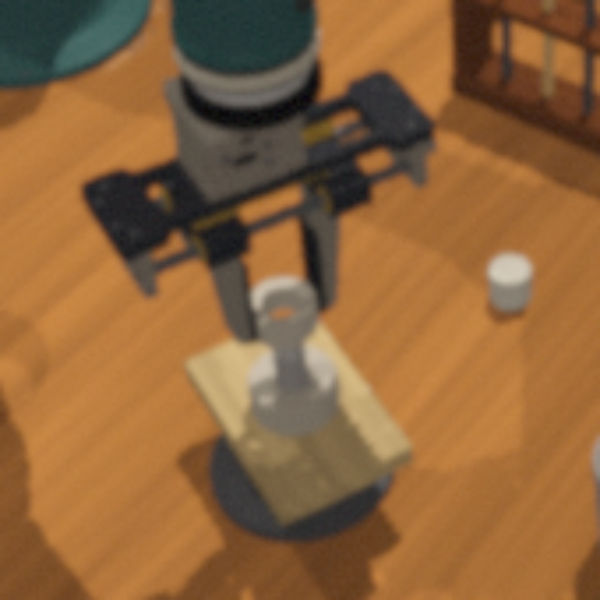

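The narrow collar (285,310) hangs over the post (290,360), and the wide collar is home on the board.

play_rows(moves=[0,0.001,0,-0.008,0,0,0,0,0.001,0,-0.014,0,0,0,0,0.001,0,-0.018,0,0,0,0,0.001,0,-0.022,0,0,0,0,0.001,0,-0.026,0,0,0,0,0.001,0,-0.03,0,0,0,0,0.001,0,-0.03,0,0,0])

```text
time: 11.3
tcp_pos: [0.5063, -0.2645, 0.2999]
orientation: [0.22, 0.976, 0.0, -0.001]
force: [-0.4, -0.1, -1.0]
width: 0.0407
grasp_force: 30.0
```

play_rows(moves=[0,0,0,-0.006,0,0,0,0,0,0,-0.011,0,0,0,0,0,0,-0.014,0,0,0,0,0,0,-0.015,0,0,0,0,0,0,-0.015,0,0,0])

```text
time: 11.72
tcp_pos: [0.5065, -0.2647, 0.2853]
orientation: [0.22, 0.976, 0.0, -0.0]
force: [-0.4, 0.5, -1.0]
width: 0.0406
grasp_force: 30.0
```

Tip at 0.0953, underside at about 0.0893; push the last few mm.

play_rows(moves=[0,0,0,-0.001,0,0,0,0,0,0,-0.002,0,0,0,0,0,0,-0.003,0,0,0,0,0,0,-0.003,0,0,0,0,0,0,-0.003,0,0,0])

```text
time: 12.13
tcp_pos: [0.5066, -0.2648, 0.2829]
orientation: [0.22, 0.976, -0.0, 0.0]
force: [-0.3, -0.6, 1.0]
width: 0.041
grasp_force: 30.0
```

play_rows(moves=[0,0,0,-0.001,0,0,0,0,0,0,-0.002,0,0,0,0,0,0,-0.002,0,0,0,0,0,0,-0.002,0,0,0])

```text
time: 12.47
tcp_pos: [0.5066, -0.265, 0.2827]
orientation: [0.22, 0.976, 0.001, 0.0]
force: [-5.7, 2.6, 16.7]
width: 0.0409
grasp_force: 30.0
```

play_rows(moves=[0.2,0,0,0.002,0,0,0,1,0,0,0.003,0,0,0,1,0,0,0.003,0,0,0,1,0,0,0.003,0,0,0,1,0,0,0.003,0,0,0,1,0,0,0.003,0,0,0,1,0,0,0.04,0,0,0,1,0,0,0.08,0,0,0,1,0,0,0.12,0,0,0,1,0,0,0.12,0,0,0])

```text
time: 13.3
tcp_pos: [0.508, -0.2664, 0.408]
orientation: [0.22, 0.976, -0.001, 0.006]
force: [1.2, -1.9, 0.6]
width: 0.092
grasp_force: 0.0
```

The manual's scale: turns go in shares of 45 degrees. Converting my numbers, 3.5 degrees / 45 = 0.0778.

play_rows(moves=[1,0.02,0.39,0,0,0,0.0778,1,0.02,0.39,0,0,0,0.0778,1,0.02,0.39,0,0,0,0.0778,1,0.02,0.39,0,0,0,0.0778,1,0.02,0.39,0,0,0,0.0778,1,0.02,0.39,0,0,0,0.0778,1,0.02,0.39,0,0,0,0.0778,1,0.02,0.39,0,0,0,0.0778,1,0.02,0.39,0,0,0,0.0778,1,0.02,0.39,0,0,0,0.0778])

```text
time: 14.13
tcp_pos: [0.5259, 0.1319, 0.4003]
orientation: [0.186, 0.983, 0.001, -0.0]
force: [0.5, 0.8, -0.2]
width: 0.0917
grasp_force: 0.0
```

Run:
```python
from held import *
from m2 import fit
s=env.get_state();t=s["tcp_pos"];print(t,s["width"],s["force"],s["orientation"])
for n in("top","scene"):
    q=grab(n)
    try:
        fit(q,n,"narrowtop",(.506,-.2645),.028,.1,.110)
        fit(q,n,"post",(.506,-.2645),.02,.112,.125)
    except Exception as e: print(n,e)
```

```text
[0.52591381 0.13191199 0.40029807] 0.09172682976803814 [ 0.45672069  0.78509192 -0.16631492] [ 1.85965671e-01  9.82555364e-01  1.27848752e-03 -3.02850627e-04]
top narrowtop 164 z 106.1 rect 505.7 -262.6  40.1x39.1 ang -89.1 mean [ 505.5 -262.4]
top post 42 z 115.6 rect 503.1 -261.7  16.7x15.5 ang 80.0 mean [ 503.3 -261.9]
scene narrowtop 190 z 105.4 rect 509.5 -267.6  41.8x40.6 ang -89.5 mean [ 511.5 -269.3]
scene post 39 z 115.2 rect 509.0 -266.9  16.6x13.0 ang 67.5 mean [ 508.7 -267.1]
```

Both collars are home (narrow top at 106 mm). On to the cover.

play_rows(moves=[1,0.0085,0.2,0,0,0,0,1,0.0085,0.2,0,0,0,0,1,0.0085,0.2,0,0,0,0,1,0.0085,0.2,0,0,0,0,1,0.0085,0.2,0,0,0,0,1,0.0085,0.2,0,0,0,0,1,0.0085,0.2,-0.04,0,0,0,1,0.0085,0.2,-0.08,0,0,0,1,0.0085,0.2,-0.08,0,0,0,1,0.0085,0.2,-0.08,0,0,0])

```text
time: 15.07
tcp_pos: [0.5351, 0.3234, 0.3191]
orientation: [0.191, 0.982, -0.002, -0.001]
force: [0.5, -0.1, -0.1]
width: 0.0922
grasp_force: 0.0
```

Run:
```python
from held import *
from m2 import fit
g=grab("scene");f=grab("top");s=env.get_state();print(s["tcp_pos"],s["orientation"])
q=s["orientation"];print("closing ang",np.degrees(np.arctan2(q[1]**2-q[0]**2,2*q[0]*q[1])))
fit(g,"scene","handle",(.535,.325),.05,.040,.06,True)
fit(g,"scene","step",(.535,.325),.07,.012,.025,True)
cv2.imwrite("pics/e.png",np.hstack([cv2.resize(f["img"][150:350,100:300],(400,400)),cv2.resize(g["img"][100:250,300:450],(400,400))]))
```

```text
[0.53630321 0.32451476 0.32271399] [1.90555085e-01 9.81675576e-01 7.58187873e-04 1.11763738e-03]
closing ang 68.02961954918236
scene handle 60 z 45.2 rect 537.7 322.4  51.6x17.2 ang -23.1 mean [536.5 321.5]
scene step 268 z 14.8 rect 539.4 321.6  110.6x57.7 ang -22.7 mean [541.8 314.8]
```

View pics/e.png

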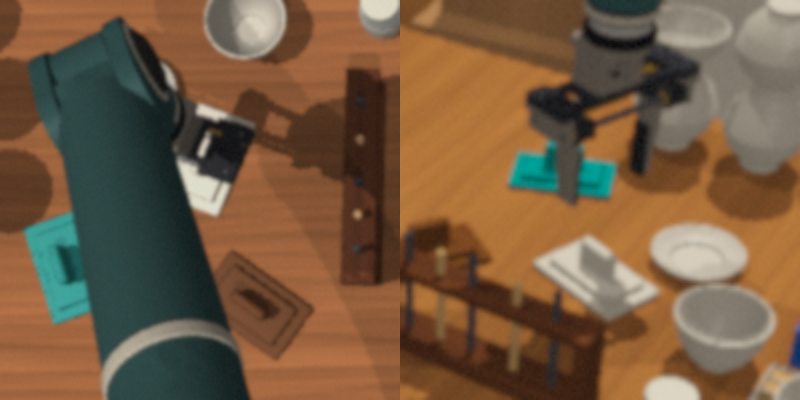

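The gripper stands over the white cover (handle about (205,145) left half, (598,258) right half); neighbours are clear.

play_rows(moves=[1,0,0,-0.04,0,0,0,1,0,0,-0.08,0,0,0,1,0,0,-0.1,0,0,0,1,0,0,-0.11,0,0,0,1,0,0,-0.11,0,0,0,1,0,0,-0.11,0,0,0,0.5,0,0,-0.11,0,0,0,0,0,0,-0.11,0,0,0,0,0,0,-0.11,0,0,0,0,0,0,-0.11,0,0,0])

```text
time: 16.0
tcp_pos: [0.5353, 0.3255, 0.2119]
orientation: [0.19, 0.982, 0.001, 0.001]
force: [-0.2, 0.1, -0.2]
width: 0.0672
grasp_force: 0.0
```

play_rows(moves=[0,0,0,0,0,0,0,0,0,0,0,0,0,0,0,0,0,0,0,0,0,0,0,0,0,0,0,0,0,0,0,0,0,0,0,0,0,0,0,0,0,0,0,0,0,0,0,0,0])

```text
time: 16.58
tcp_pos: [0.535, 0.3253, 0.2106]
orientation: [0.19, 0.982, -0.0, -0.0]
force: [0.2, 0.6, 0.3]
width: 0.0207
grasp_force: 0.0
```

play_rows(moves=[0,0,0,0,0,0,0,0,0,0,0,0,0,0,0,0,0,0,0,0,0,0,0,0,0,0,0,0,0,0,0,0,0,0,0])

```text
time: 17.0
tcp_pos: [0.5351, 0.3254, 0.2107]
orientation: [0.19, 0.982, 0.0, 0.0]
force: [0.4, 1.2, -0.5]
width: 0.0137
grasp_force: 30.0
```

play_rows(moves=[0,0,0,0.005,0,0,0,0,0,0,0.02,0,0,0,0,0,0,0.045,0,0,0,0,0,0,0.075,0,0,0,0,0,0,0.105,0,0,0,0,0,0,0.135,0,0,0,0,0,0,0.165,0,0,0,0,0,0,0.185,0,0,0,0,0,0,0.195,0,0,0,0,0,0,0.195,0,0,0])

```text
time: 17.83
tcp_pos: [0.5353, 0.3252, 0.408]
orientation: [0.19, 0.982, 0.001, 0.001]
force: [0.4, 0.0, -3.1]
width: 0.0135
grasp_force: 30.0
```

```bash
cat > cov.py <<'E'
from h import *
def cov(g,t,n):
    "held cover: plate/step plane and outline; heights relative to the tool tip"
    w=world(g); hsv=cv2.cvtColor(g["img"],cv2.COLOR_BGR2HSV); zu=t[2]-.2106
    d=np.hypot(w[...,0]-t[0],w[...,1]-t[1])
    q=(d<.085)&(w[...,2]>zu-.012)&(w[...,2]<zu+.026)&(hsv[...,1]<70); P=w[q]
    c,s,an=cv2.minAreaRect((P[:,:2]*1000).astype(np.float32))
    if s[0]<s[1]: an+=90; s=s[::-1]
    print(n,len(P),"zu %.4f"%zu,"rect",np.round(c,1),np.round(s,1),"ang %.1f"%((an+90)%180-90),"z pct",np.round(np.percentile(P[:,2]-zu,[2,25,50,75,98])*1000,1))
    for a,b in((.001,.0105),(.0115,.021)):
        S=P[(P[:,2]-zu>a)&(P[:,2]-zu<b)]
        if len(S)>30:
            A=np.c_[S[:,:2]-t[:2],np.ones(len(S))];k=np.linalg.lstsq(A,S[:,2],rcond=None)[0];print("  plane slope deg",np.degrees(k[:2]).round(1),"h mm",round((k[2]-zu)*1000,1),len(S))
E
python3 - <<'E'
from cov import *
g=grab("scene");f=grab("top");s=env.get_state();t=s["tcp_pos"];print(t,s["width"],s["force"],s["grasp_force"])
cov(g,t,"scene");cov(f,t,"top")
cv2.imwrite("pics/f.png",np.hstack([cv2.resize(f["img"][150:350,100:300],(400,400)),cv2.resize(g["img"][60:260,280:480],(400,400))]))
E
```

```text
[0.53453888 0.32504404 0.40447883] 0.013895784995119616 [-0.4866246   0.21777838 -3.36691715] 29.99828428030014
scene 609 zu 0.1939 rect [535.3 322.6] [136.   83.1] ang -21.2 z pct [ 6.5 10.  13.7 18.  22.1]
  plane slope deg [-0.2 -0.1] h mm 8.8 191
  plane slope deg [0.1 1.9] h mm 17.2 341
top 592 zu 0.1939 rect [532.9 326.8] [129.9  81.8] ang -21.3 z pct [ 5.2  9.4 12.6 17.1 21.1]
  plane slope deg [0.3 0.2] h mm 8.2 210
  plane slope deg [-0.6  0.4] h mm 16.3 321
```

View pics/f.png

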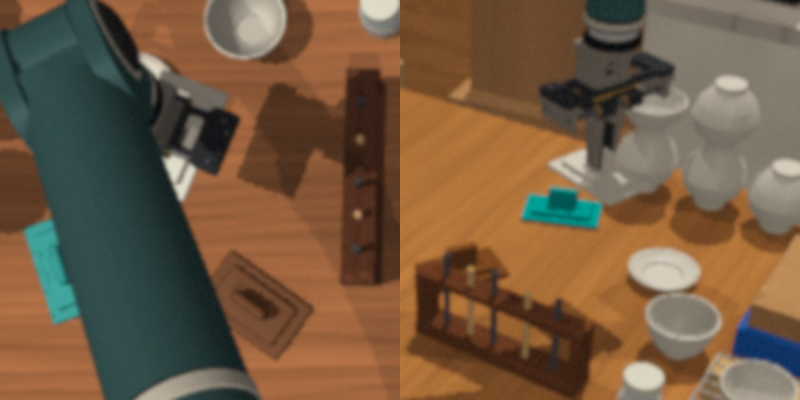

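Both views show the cover level in the fingers, 194 mm up and centred on the tool; rack brushes are well below.

To row units: -4 degrees / 45 = -0.0889.

play_rows(moves=[0,-0.001,-0.015,0,0,0,0,0,-0.002,-0.045,0,0,0,0,0,-0.004,-0.08,0,0,0,-0.0222,0,-0.006,-0.115,0,0,0,-0.0444,0,-0.008,-0.15,0,0,0,-0.0667,0,-0.009,-0.185,0,0,0,-0.0889,0,-0.011,-0.22,0,0,0,-0.0889,0,-0.013,-0.255,0,0,0,-0.0889,0,-0.014,-0.28,0,0,0,-0.0889,0,-0.015,-0.3,0,0,0,-0.0889])

```text
time: 18.77
tcp_pos: [0.5186, 0.0213, 0.4041]
orientation: [0.226, 0.974, -0.001, -0.001]
force: [0.5, 1.0, -3.3]
width: 0.0138
grasp_force: 30.0
```

play_rows(moves=[0,-0.002,-0.03,0,0,0,0,0,-0.004,-0.065,0,0,0,0,0,-0.006,-0.1,0,0,0,0,0,-0.008,-0.135,0,0,0,0,0,-0.01,-0.17,0,0,0,0,0,-0.011,-0.205,0,0,0,0,0,-0.012,-0.24,0,0,0,0,0,-0.013,-0.265,0,0,0,0,0,-0.014,-0.282,0,0,0,0,0,-0.014,-0.29,0,0,0,0])

```text
time: 19.6
tcp_pos: [0.5037, -0.2683, 0.4041]
orientation: [0.226, 0.974, -0.001, -0.002]
force: [-0.5, -0.5, -2.8]
width: 0.0137
grasp_force: 30.0
```

Run:
```python
from cov import *
g=grab("scene");f=grab("top");s=env.get_state();t=s["tcp_pos"];print(t,s["width"],s["force"],s["grasp_force"])
q=s["orientation"];print(q,"closing ang",np.degrees(np.arctan2(q[1]**2-q[0]**2,2*q[0]*q[1])))
cov(g,t,"scene");cov(f,t,"top")
```

```text
[ 0.50473244 -0.26621528  0.4043943 ] 0.013369491621580595 [ 0.0667352   0.86420142 -3.05430302] 29.998246729373932
[ 2.25522489e-01  9.74237017e-01 -2.38620041e-04 -1.33628348e-03] closing ang 63.932767001828864
scene 1346 zu 0.1938 rect [ 504.  -269.7] [133.1  79.4] ang -26.5 z pct [ 3.5  6.4  9.1 14.5 22.2]
  plane slope deg [-0.2  0.2] h mm 6.6 704
  plane slope deg [-0.2  0.6] h mm 14.9 587
top 910 zu 0.1938 rect [ 500.1 -257.2] [119.1  64.9] ang -26.0 z pct [ 3.8  7.7 12.6 16.  20.5]
  plane slope deg [0.2 0.2] h mm 7.2 402
  plane slope deg [-0.7 -0.1] h mm 15.5 472
```

play_rows(moves=[0,0.001,0.001,-0.01,0,0,0,0,0.001,0.001,-0.025,0,0,0,0,0.001,0.001,-0.04,0,0,0,0,0.001,0.001,-0.05,0,0,0,0,0.001,0.001,-0.057,0,0,0,0,0.001,0.001,-0.061,0,0,0,0,0.001,0.001,-0.064,0,0,0,0,0.001,0.001,-0.065,0,0,0,0,0.001,0.001,-0.065,0,0,0,0,0.001,0.001,-0.065,0,0,0])

```text
time: 20.53
tcp_pos: [0.5072, -0.2638, 0.3412]
orientation: [0.224, 0.975, -0.0, 0.001]
force: [0.6, -0.0, -2.7]
width: 0.0137
grasp_force: 30.0
```

play_rows(moves=[0,0,0,0,0,0,0,0,0,0,0,0,0,0,0,0,0,0,0,0,0,0,0,0,0,0,0,0,0,0,0,0,0,0,0,0,0,0,0,0,0,0])

```text
time: 21.03
tcp_pos: [0.507, -0.2637, 0.3408]
orientation: [0.224, 0.975, 0.0, 0.0]
force: [0.2, 0.4, -3.2]
width: 0.014
grasp_force: 30.0
```

Run:
```python
from cov import *
g=grab("scene");f=grab("top");s=env.get_state();t=s["tcp_pos"];print(t,s["width"],s["force"],s["grasp_force"],abs(s["joint_vel"]).max())
cov(g,t,"scene");cov(f,t,"top")
cv2.imwrite("pics/g.png",cv2.resize(g["img"][200:370,160:330],(600,600)))
```

```text
[ 0.50703507 -0.26368184  0.34069202] 0.013624285088065948 [-0.73201512  0.15786176 -3.20779727] 29.998342394828796 0.0016328210520333466
scene 1306 zu 0.1301 rect [ 508.3 -265. ] [133.1  80.5] ang -25.6 z pct [ 3.3  6.6  9.5 14.7 21.7]
  plane slope deg [-0.1  0.3] h mm 6.8 682
  plane slope deg [0.1 0. ] h mm 14.9 565
top 684 zu 0.1301 rect [ 503.8 -247.9] [116.6  55.8] ang -25.8 z pct [ 3.6  7.8 11.5 15.9 20.2]
  plane slope deg [0.1 0.4] h mm 7.1 303
  plane slope deg [-0.3 -1.6] h mm 16.4 335
```

View pics/g.png

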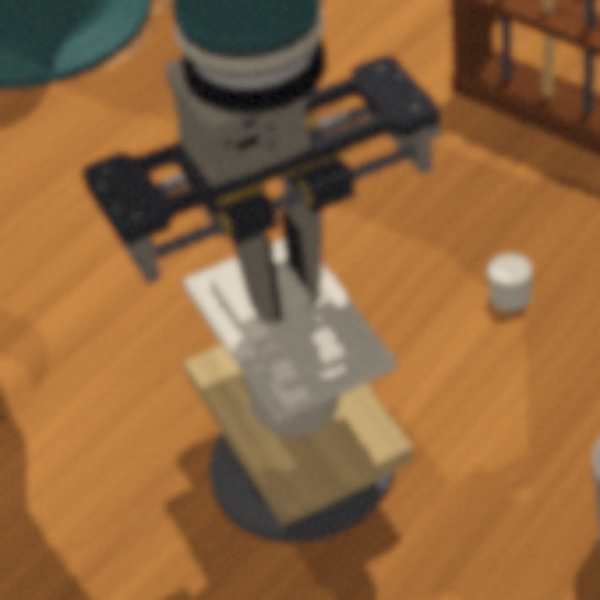

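The cover (290,340) is level and parallel to the board. It is centred over the post within about 1 mm, with its underside about 12–13 mm above the tip. The arm is still, so I'm handing in.

```bash
python3 -c "
from plant import job_done
print(job_done())"
```

```text
the job is handed in; nothing more can be done
None
```

The job is handed in: both collars measured home on the post, and the cover was held level and still about 12–13 mm above the post tip, centred and parallel to the board; the hand-in gave no verdict.

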